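Clamp a glued heel in the bench press and set the depth stop

ROBOT

A 6-joint arm with a two-finger parallel gripper is mounted at the origin on the work surface. World frame = base frame: x ahead of the robot, y to its left, z up, the work surface at z = 0. Lengths are in m, angles in rad, forces in N, time in s.
With the tool pointing down it reaches from about 0.375 to 0.9 m from the base axis. Payload 3.1 kg.
Tool frame: the origin (TCP) lies midway between the tips of the shut fingers; the grasp point (between the pads) lies 19 mm behind it; x points along the fingers, z is the direction in which the jaws open and shut, and the axes are right-handed (so a half turn about x gives the same grasp; the last joint's range is limited). The gripper opens to 85 mm and grips with 20 to 120 N. Pads are 22 mm wide; open, the fingers measure 114 mm over their backs; the gripper's body (76 mm by 85 mm) begins 54 mm behind the grasp point. The pads swing forward as they close: fully open they stand 13 mm farther back than shut.
Start: joints at [-0.178, 0.527, 1.433, -0, 1.181, -0.178], TCP at [0.625, 0, 0.203] pointing down, gripper open.
Joint ranges: [-3.08, 3.08], [-0.75, 2.2], [0.22, 2.44], [-1.43, 4.57], [0, 2.65], [-2.85, 2.85]. Speed limits (rad/s): [2.79, 2.79, 3.14, 3.14, 3.14, 3.14].

INTERFACE

Orientations are given as a unit quaternion [x, y, z, w].
In Python, from station import status, snapshot, camera_params, ticket gives the robot as it stands.
- The arm moves only by the tool arm_command, never from a script. Its argument "series" is a list that holds one entry, the list of rows, each a list of 4 numbers: the shift along the tool's x, y, z in mm, then the turn about the tool's x in rad. A call has 1 to 10 rows; each row shifts and turns the commanded pose from where the row before left it, along the tool's axes as they then stand; what a row does not reach is not made up. A row lasts 1/10 s, in which the tool goes at most 50 mm and 8.59 degrees, less where a joint would pass 70% of its speed; a pose out of reach is approached as far as the arm can. A call is refused whole if a number of a shift passes 50 or a number of a turn 0.15, either way. A call with a gripper value outside its range is refused whole. "jaw" is the opening in per cent of the stroke, from 0 (shut) to 100 (fully open), set as the call begins (left out, the last holds). The fingers move at their own pace and stop on an object; "force" is the grip in N (left out, the last holds). Time passes only in rows, so rows that do not move let the fingers close. It gives the time, the measured TCP pose, the force and the opening at its end, in the units of the state.
- status.sense(): the state, without advancing time (a new reading comes with each control period).
- snapshot(name): name is "scene" or "side" or "wrist"; returns the picture (480x640x3 uint8, red, green, blue); there is no depth.
- camera_params(name): a dict with "fovy" (degrees; the focal length in pixels is half the picture's height over the tangent of half this angle, whatever the lens; pixels are square), "cx", "cy" (the principal point, pixels), "extrinsics" (4x4, takes a point from camera to world coordinates); the wrist camera has in their place "mount" (4x4, takes a point from camera to tool coordinates, whose origin is the TCP and whose axes are the tool frame's). Camera axes: x right, y down, z forward; pixel columns grow to the right and rows downward; lengths in m; the calibration is good to about 2 mm. The wrist camera is an equidistant fisheye: a pixel r from the principal point sees the ray r / f radians off the axis. A picture is of the moment at which its call begins: read the wrist's pose just before it. camera_params takes no time and is no camera call.
- ticket.sign_off(): hands the job in, once; it reports no verdict.
The state is a dict: "t": time; "q": joint angles; "qd": joint speeds; "tau": joint torques, N m; "tcp_pos": TCP position; "tool_rot": TCP orientation; "force": force on the tool from outside, world axes, zero at the start; "ft_torque": the same for the moment, N m; "finger_gap": opening from 0.0 (shut) to 1.0 (fully open).
Only numpy, scipy, OpenCV 4.12 (cv2) and the standard library are available. Lean on these libraries where they do the work, as an engineer would, in place of code of your own. Each camera call takes 0.05 s, during which the arm holds its last target. There are 200 camera calls.

TASK

The freshly glued heel stands on the anvil of the green bench press. Press the press's lever down until its resistance firms up and the foot holds the heel firmly, without squeezing it too hard, and leave the lever where it stays by itself; then slide the brass stop collar down its rod until it rests on the steel lug, so that this travel is kept for the second heel. Leave the other things on the bench alone.

Things in the scene. Friction and masses are not known exactly. Their poses are not given: they have to be found in the camera images.
- press: Green iron bench press, fixed, base 220 x 130 x 30 mm, head top 255 mm up. Origin: on the bench straight below the ram's axis; z up, -x its open front, +y the lever's side. The ram comes down 40 mm per radian of lever; its screw foot (stiff rubber pad) was left at an unknown height by the last user: it meets the heel after 14 to 36 mm of ram travel, which has to be felt
- lever (a joint): Lever: 0 = fully up (points to the press's -x, 0.60 rad above level), grows as it is pressed down, at most 1.25. Friction holds it where it is left; let go, it settles back up to 0.15 rad. Moving freely it takes 1 to 3 N at the grip; on the heel this rises by about 0.6 N per mm. Firm: 6 to 12 N; over 15 N is too hard, and no stop prevents it. At rest the grip reads up to 4 N less than in motion
- lever_hub (a point): Point on the lever's turning axis (parallel to the press's y), in the lever's plane, 210 mm above the bench
- lever_grip (a point): Middle of the lever's black round grip, on its axis, 180 mm from the hub point. The grip is 25 mm thick and runs from 128 to 220 mm from the hub point; press it from above, following its arc
- collar_under (a point): Centre of the underside of the brass stop collar (knurled ring 34 mm wide, 14 mm high) on the upright 10 mm stop rod, parked near its top. The rod goes down with the ram; its free top end is 330 mm above the bench with the lever up. Friction holds the collar; it slides along the rod with about 4 N, and can be pinched or pushed down on its top face
- lug (a point): Centre of the upper face of the fixed slotted steel lug, 255 mm above the bench, on the front of the press's head, right below the collar. The rod runs through it; the collar stops hard on it, its underside then at this point. The lug is 38 mm wide along the press's y
- anvil: Round steel anvil plate, 104 mm across and 20 mm thick, fixed on the base under the ram. Origin: centre of its underside
- heel: The glued heel: D-shaped leather stack with black rubber top lift, 64 x 62 mm, 41 mm high, about 150 g, loose on the anvil. Origin: centre of its underside
- mate_heel: The second heel, alike, standing on the bench to the right of the press. Origin: centre of its underside
- glue_can: Yellow-labelled glue can, 76 mm across, 105 mm high, on the bench. Origin: centre of its underside
- spool: Orange thread spool, 48 mm across, 60 mm high. Origin: centre of its underside
- polish_tin: Flat red polish tin, 84 mm across, 26 mm high. Origin: centre of its underside
- hammer: Hammer lying on the bench
- brush: Brush lying on the bench
- last: Wooden shoe last, 250 mm long, 100 mm high, standing on the bench

How it is judged:
By the outcome, as a careful person would: the job done as asked, in the order asked, and still so for the second after the job is handed in, with the robot touching nothing.
It also fails if it takes over 51 s, if anything falls off the work surface, if the arm or the gripper's body presses on something with over 40 N, if the wrist force passes 120 N, or if a joint passes its speed limit or range.

## Working session

There is one attempt and no reset: what is moved stays moved. The work goes in short steps, Python scripts to look and compute and a tool call to move; the robot and the scene stay as the last step left them, time stands still between calls to the robot, and variables do not carry over. Pictures are saved under pics/ and viewed, about 8 in all and at most 12, crops included, and the job is handed in when it is done.

Besides the shell and the picture viewer there is one more tool, called after "Call:" as name(argument=value, ...), one argument or row to a line, values as JSON. arm_command: Moves the arm, as the interface text tells. Its arguments: {"type":"object","properties":{"series":{"type":"array"},"jaw":{"type":"number"},"force":{"type":"number"}},"required":["series"]}

```bash
ls; mkdir -p pics
python3 - <<'E'
from station import status, snapshot, camera_params
import cv2,numpy as np
s=status.sense(); print(s)
for n in ("scene","side"):
    im=snapshot(n); cv2.imwrite(f"pics/{n}0.png",im[:,:,::-1])
for n in ("scene","side","wrist"): print(n,camera_params(n))
E
```

```text
pics
{'t': 0.0, 'q': array([-1.78499776e-01,  5.28468200e-01,  1.43388906e+00,  2.73740237e-06,
        1.18141621e+00, -1.78483703e-01]), 'qd': array([ 7.21785440e-04,  5.97751001e-05, -5.05307345e-04,  5.49339978e-04,
        1.12084712e-03,  4.43412670e-04]), 'tau': array([ 2.50220628e-04, -4.42344439e+01, -1.78024775e+01, -2.06930472e-04,
        8.36740597e-03,  2.24214921e-05]), 'tcp_pos': array([6.24225816e-01, 1.70118117e-04, 2.02136661e-01]), 'tool_rot': array([1.43825190e-04, 7.07864985e-01, 1.31723011e-04, 7.06347737e-01]), 'force': array([0.15470437, 0.04934818, 0.26021426]), 'ft_torque': array([0.00452796, 0.03165158, 0.01365775]), 'finger_gap': 0.9990715540881719}
scene {'fovy': 49.10684154931366, 'cx': 320.0138182360716, 'cy': 230.9219151564862, 'extrinsics': array([[-0.55054413,  0.71219337, -0.4355247 ,  1.11998794],
       [ 0.83479184,  0.46662951, -0.29219769,  0.35674239],
       [-0.00487258, -0.52444019, -0.85143335,  1.29306622],
       [ 0.        ,  0.        ,  0.        ,  1.        ]])}
side {'fovy': 57.97929163935393, 'cx': 322.6589691830461, 'cy': 229.22568504357892, 'extrinsics': array([[ 0.74285725, -0.35058525,  0.57030965, -0.05012374],
       [-0.66908441, -0.41696081,  0.61519894, -0.65002814],
       [ 0.0221171 , -0.83859029, -0.54431348,  0.78694203],
       [ 0.        ,  0.        ,  0.        ,  1.        ]])}
wrist {'fovy': 65.70646984690485, 'cx': 320.27679095145464, 'cy': 238.03796083676966, 'mount': array([[-7.21284775e-04, -3.08933105e-01,  9.51083496e-01,
        -1.69955980e-01],
       [-3.70622976e-04, -9.51083596e-01, -3.08933418e-01,
         7.89763276e-02],
       [ 9.99999671e-01, -5.75322367e-04,  5.71504410e-04,
        -1.31794473e-04],
       [ 0.00000000e+00,  0.00000000e+00,  0.00000000e+00,
         1.00000000e+00]])}
```

View pics/scene0.png

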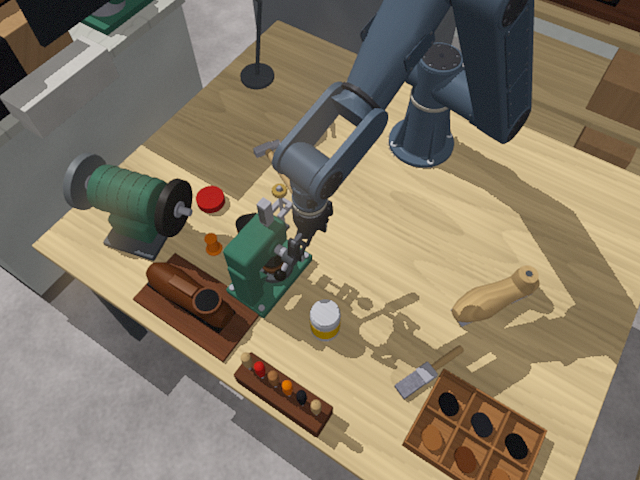

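View pics/side0.png

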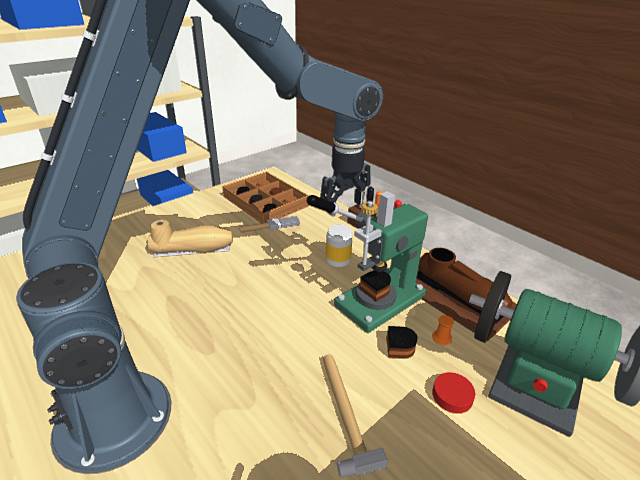

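The side view shows the press base at about (370,300), the collar near (370,208) and the lever grip near (321,203). In the scene view the collar is near (280,190), and the grip is partly hidden by the gripper. I'll zoom in on both, side by side.

Run:
```python
import cv2,numpy as np
a=cv2.imread("pics/side0.png")[180:330,300:440]; b=cv2.imread("pics/scene0.png")[165:315,220:340]
f=lambda i:cv2.resize(i,None,fx=3,fy=4 if 0 else 3,interpolation=cv2.INTER_CUBIC)
cv2.imwrite("pics/crop0.png",np.hstack([f(a),f(b)]))
```

```text
(no output)
```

View pics/crop0.png

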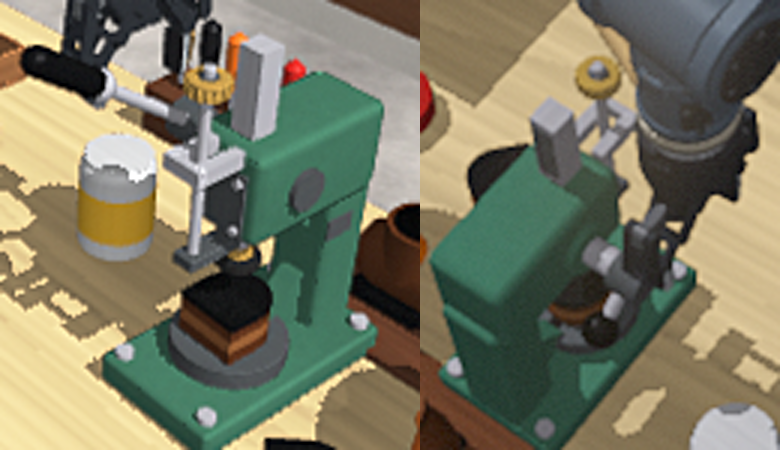

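```bash
cat > h.py <<'E'
import numpy as np
from station import camera_params
def ray(n,u,v):
    c=camera_params(n);f=240/np.tan(np.radians(c["fovy"]/2));E=c["extrinsics"]
    d=E[:3,:3]@np.array([(u-c["cx"])/f,(v-c["cy"])/f,1]);return E[:3,3],d/np.linalg.norm(d)
def atz(n,u,v,z):
    o,d=ray(n,u,v);return o+d*(z-o[2])/d[2]
def tri(rs):
    A=sum(np.eye(3)-np.outer(d,d) for o,d in rs);b=sum((np.eye(3)-np.outer(d,d))@o for o,d in rs)
    p=np.linalg.solve(A,b);return p,[np.linalg.norm(np.cross(d,p-o)) for o,d in rs]
def proj(n,p):
    c=camera_params(n);f=240/np.tan(np.radians(c["fovy"]/2));E=c["extrinsics"]
    q=E[:3,:3].T@(np.asarray(p)-E[:3,3]);return c["cx"]+f*q[0]/q[2],c["cy"]+f*q[1]/q[2]
E
python3 - <<'E'
from h import *
np.set_printoptions(precision=4,suppress=True)
S=lambda u,v:(  "side",300+u/3-.3,180+v/3-.3)
C=lambda u,v:("scene",220+(u-420)/3-.3,165+v/3-.3)
for p in [S(125,352),S(207,415),S(358,320),C(453,368),C(545,428),C(680,270)]: print("bolt",p[0],atz(*p,.034))
print("anvil",atz(*S(228,343),.05))
for n,a,b in [("rodtop",S(210,70),C(600,70)),("collar",S(209,88),C(597,77)),("gripend",S(28,60),C(602,330)),("ramtop",S(262,45),C(552,108))]: print(n,*tri([ray(*a),ray(*b)]))
E
```

```text
bolt side [ 0.5609 -0.0685  0.034 ]
bolt side [ 0.5588 -0.1664  0.034 ]
bolt side [ 0.7484 -0.1736  0.034 ]
bolt scene [ 0.7515 -0.1763  0.034 ]
bolt scene [ 0.7528 -0.0744  0.034 ]
bolt scene [ 0.5603 -0.0645  0.034 ]
anvil [ 0.6225 -0.1298  0.05  ]
rodtop [ 0.5804 -0.1161  0.3257] [np.float64(0.0010737061378650534), np.float64(0.001073706137865011)]
collar [ 0.5789 -0.1196  0.3126] [np.float64(0.00016608952621056006), np.float64(0.00016608952621061156)]
gripend [0.6575 0.0397 0.2341] [np.float64(0.08760248260408972), np.float64(0.08760248260408954)]
ramtop [ 0.6308 -0.1222  0.3312] [np.float64(0.00021360817308592372), np.float64(0.0002136081730860077)]
```

Run:
```python
from h import *
from station import snapshot,status
import cv2
np.set_printoptions(precision=4,suppress=True)
S=lambda u,v:(  "side",300+u/3-.3,180+v/3-.3)
print(atz(*S(28,60),.334),atz(*S(98,82),.21+.128*np.sin(.6)),atz(*S(62,72),.21+.175*np.sin(.6)))
im=snapshot("wrist");cv2.imwrite("pics/w0.png",im[:,:,::-1])
```

```text
[ 0.4799 -0.0329  0.334 ] [ 0.5594 -0.0237  0.2823] [ 0.5169 -0.0287  0.3088]
```

View pics/w0.png

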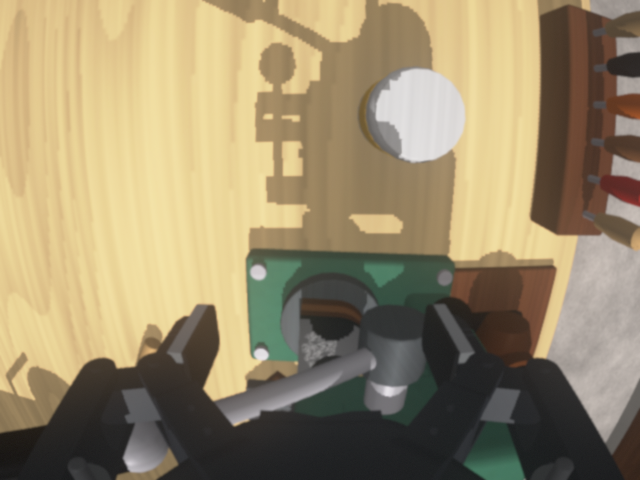

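The wrist view shows the lever boss near (395,345) and the bare rod running left to about (145,450), right beside the fingers. I'll back away in +y first, then go up.

Call:
arm_command(
  series=[
    [[0,40,0,0],[0,40,0,0],[-20,30,0,0],[-40,0,0,0],[-40,0,0,0],[-40,0,0,0],[0,0,0,0]],
  ],
  jaw=0,
)

```text
t: 0.85
tcp_pos: [0.6283, 0.1104, 0.3502]
tool_rot: [-0.0, 0.702, 0.0, 0.712]
force: [0.8, -0.3, 0.7]
finger_gap: 0.006
```

Run:
```python
from station import snapshot,status
import cv2,numpy as np
s=status.sense();print(s["t"],s["tcp_pos"],s["tool_rot"],s["force"],s["finger_gap"])
f=lambda i:cv2.resize(i,None,fx=3,fy=3,interpolation=cv2.INTER_CUBIC)
a=snapshot("side")[:,:,::-1];b=snapshot("scene")[:,:,::-1]
cv2.imwrite("pics/c1.png",np.hstack([f(a[180:300,295:415]),f(b[170:290,220:360])]))
```

```text
0.85 [0.62829011 0.11039675 0.35015205] [-2.41739595e-04  7.02308413e-01  2.06658115e-04  7.11872736e-01] [ 0.75112205 -0.32661668  0.7017402 ] 0.005838456736400775
```

View pics/c1.png

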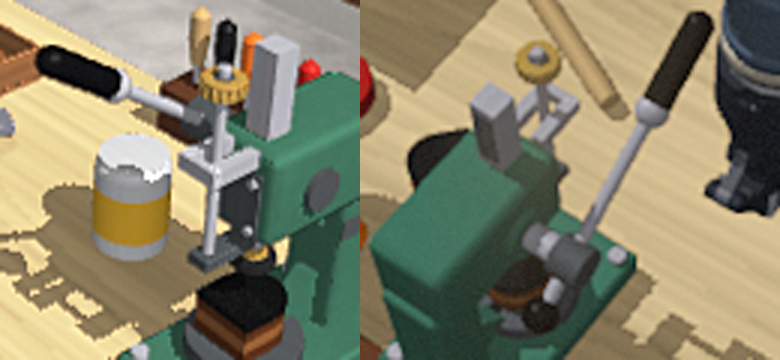

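Run:
```python
from h import *
np.set_printoptions(precision=4,suppress=True)
S=lambda u,v:("side",295+u/3-.33,180+v/3-.33)
C=lambda u,v:("scene",220+(u-360)/3-.33,170+v/3-.33)
for n,a,b in [("gripend",S(40,56),C(705,17)),("gripmid",S(78,69),C(678,60)),("ferrule",S(122,83),C(651,112)),("collar",S(223,87),C(537,62)),("rodtop",S(225,71),C(538,52)),("lugtop?",S(218,160),C(548,108))]:
    p,e=tri([ray(*a),ray(*b)]);print(n,p,e[0])
# model: press yaw, origin from bolts
for yaw in (-.03,-.04):
    c,s=np.cos(yaw),np.sin(yaw);print("axis",c,s)
def show(p): print(p,[ (round((u-295+.33)*3),round((v-180+.33)*3)) for u,v in [proj("side",p)]],[(round((u-220+.33)*3+360),round((v-170+.33)*3)) for u,v in [proj("scene",p)]])
show([.5795,-.119,.305]);show([.5795,-.119,.319]);show([.5795,-.119,.33]);show([.5795,-.119,.255])
```

```text
gripend [ 0.4842 -0.0264  0.3327] 0.001269434096855649
gripmid [ 0.5172 -0.0302  0.3119] 0.0006320416436753476
ferrule [ 0.557  -0.0326  0.2867] 0.0024459065729692127
collar [ 0.579  -0.119   0.3132] 0.0006207317398888709
rodtop [ 0.5788 -0.1183  0.3264] 0.0004009735564621304
lugtop? [ 0.5779 -0.118   0.2499] 0.0021860413533775617
axis 0.9995500337489875 -0.02999550020249566
axis 0.9992001066609779 -0.03998933418663416
[0.5795, -0.119, 0.305] [(223, 97)] [(538, 69)]
[0.5795, -0.119, 0.319] [(225, 80)] [(537, 58)]
[0.5795, -0.119, 0.33] [(226, 67)] [(536, 49)]
[0.5795, -0.119, 0.255] [(218, 154)] [(543, 105)]
```

Both views agree to within 2 mm. The grip middle is at (0.517,-0.030,0.312), where the text predicts z 0.3116. The hub works out at about (0.666,-0.036,0.21), the collar's mid-height is 0.313 and the rod is at (0.579,-0.118). Next I'll go over the grip with the jaws shut.

Call:
arm_command(
  series=[
    [[-10,-35,-26,0],[0,-35,-26,0],[0,-35,-26,0],[0,-35,-26,0],[0,0,0,0],[0,0,0,0],[0,0,0,0]],
  ],
)

```text
t: 1.65
tcp_pos: [0.5211, -0.0293, 0.3521]
tool_rot: [0.0, 0.708, 0.001, 0.707]
force: [-0.1, 0.4, -0.1]
finger_gap: -0.006
```

```bash
cat >> h.py <<'E'
H=np.array([.666,.210])
def tip(th,w=.010):
    a=.6-th;k=np.clip(a/.1,-1,1)*w
    return H[0]-.18*np.cos(a)+.0125*np.sin(a)+k, H[1]+.18*np.sin(a)+.0125*np.cos(a)
E
python3 - <<'E'
from h import *
from station import status
s=status.sense();print(s["tcp_pos"],s["tool_rot"],s["force"])
for th in np.arange(0,1.3,.05): print(round(th,2),np.round(np.array(tip(th))*1e3,1))
E
```

```text
[ 0.5211057  -0.02931385  0.35209728] [2.48745550e-04 7.07639690e-01 5.08418882e-04 7.06573243e-01] [-0.13124705  0.43304754 -0.07133763]
0.0 [534.5 322. ]
0.05 [529.1 314.7]
0.1 [524.  307.3]
0.15 [519.4 299.5]
0.2 [515.1 291.6]
0.25 [511.2 283.5]
0.3 [507.7 275.1]
0.35 [504.7 266.6]
0.4 [502.1 258. ]
0.45 [499.9 249.3]
0.5 [498.1 240.4]
0.55 [491.8 231.5]
0.6 [486.  222.5]
0.65 [480.6 213.5]
0.7 [475.7 204.5]
0.75 [476.2 195.5]
0.8 [477.1 186.5]
0.85 [478.5 177.6]
0.9 [480.3 168.7]
0.95 [482.6 160. ]
1.0 [485.3 151.4]
1.05 [488.5 143. ]
1.1 [492.  134.7]
1.15 [496.  126.6]
1.2 [500.4 118.7]
1.25 [505.1 111. ]
```

Call:
arm_command(
  series=[
    [[15,0,6,0],[15,0,6,0],[7,0,-5,0],[7,0,-5,0],[8,0,-5,0],[8,0,-4,0]],
  ],
)

```text
t: 2.25
tcp_pos: [0.5136, -0.0296, 0.2931]
tool_rot: [-0.0, 0.707, 0.0, 0.707]
force: [-0.4, 0.2, 2.5]
finger_gap: -0.002
```

Call:
arm_command(
  series=[
    [[6,0,-3,0],[5,0,-2,0],[5,0,-2,0],[5,0,-2,0],[5,0,-1,0]],
  ],
)

```text
t: 2.75
tcp_pos: [0.5038, -0.0301, 0.2668]
tool_rot: [-0.0, 0.707, -0.0, 0.707]
force: [-0.5, -0.4, 1.6]
finger_gap: 0.002
```

Call:
arm_command(
  series=[
    [[4,0,-1,0],[4,0,-1,0],[5,0,-1,0],[5,0,-1,0]],
  ],
)

```text
t: 3.15
tcp_pos: [0.4999, -0.03, 0.2487]
tool_rot: [-0.0, 0.707, 0.0, 0.707]
force: [-0.2, -0.9, 1.3]
finger_gap: -0.005
```

Call:
arm_command(
  series=[
    [[4,0,-1,0],[4,0,-1,0],[5,0,-2,0],[5,0,-3,0]],
  ],
)

```text
t: 3.55
tcp_pos: [0.4938, -0.0301, 0.2309]
tool_rot: [-0.0, 0.706, -0.0, 0.708]
force: [1.1, 0.3, 0.6]
finger_gap: 0.002
```

Call:
arm_command(
  series=[
    [[4,0,-3,0],[4,0,-3,0],[5,0,-3,0],[5,0,-3,0]],
  ],
)

```text
t: 3.95
tcp_pos: [0.4809, -0.03, 0.2128]
tool_rot: [-0.0, 0.707, -0.0, 0.707]
force: [1.1, -1.2, 1.2]
finger_gap: 0.002
```

Call:
arm_command(
  series=[
    [[4,0,-1,0],[5,0,-1,0],[4,0,-1,0],[5,0,0,0]],
  ],
)

```text
t: 4.35
tcp_pos: [0.4775, -0.0299, 0.1947]
tool_rot: [-0.0, 0.707, 0.0, 0.707]
force: [-0.3, -0.1, 1.5]
finger_gap: 0.002
```

Call:
arm_command(
  series=[
    [[4,0,0,0],[5,0,0,0],[4,0,1,0],[4,0,1,0]],
  ],
)

```text
t: 4.75
tcp_pos: [0.4795, -0.0298, 0.1776]
tool_rot: [0.0, 0.708, 0.0, 0.707]
force: [-1.6, 0.8, 1.5]
finger_gap: 0.001
```

Call:
arm_command(
  series=[
    [[4,0,1,0],[5,0,1,0],[4,0,1,0],[5,0,1,0]],
  ],
)

```text
t: 5.15
tcp_pos: [0.484, -0.03, 0.1597]
tool_rot: [0.0, 0.707, -0.0, 0.707]
force: [-2.1, 1.0, 1.4]
finger_gap: 0.001
```

Run:
```python
from station import snapshot,status
import cv2,numpy as np
s=status.sense();print(s["t"],s["tcp_pos"],s["force"])
f=lambda i:cv2.resize(i,None,fx=3,fy=3,interpolation=cv2.INTER_CUBIC)
a=snapshot("side")[:,:,::-1];b=snapshot("scene")[:,:,::-1]
for _ in range(4): print(status.sense()["force"])
cv2.imwrite("pics/c2.png",np.hstack([f(a[180:320,295:415]),f(b[170:310,220:360])]))
```

```text
5.15 [ 0.48401176 -0.02997013  0.15973665] [-2.06229116  1.02848333  1.37624993]
[-0.45778261 -0.67070089 -0.50262193]
[-0.45778261 -0.67070089 -0.50262193]
[-0.45778261 -0.67070089 -0.50262193]
[-0.45778261 -0.67070089 -0.50262193]
```

View pics/c2.png

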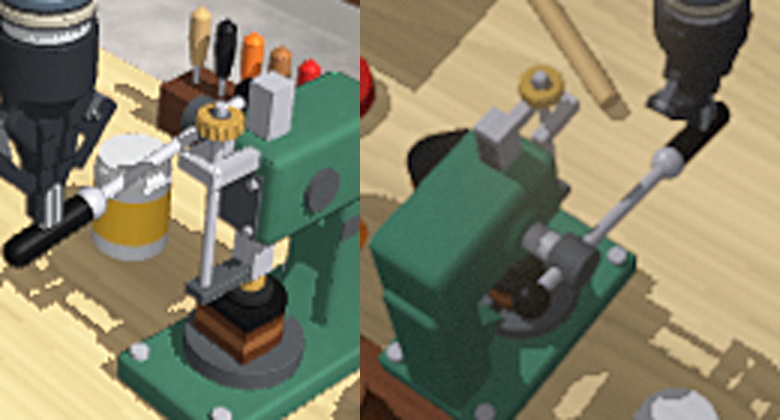

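The foot is now at, or just touching, the heel's top near (262,285) in the side view. The tip bears on the grip. I'll go on in small steps.

Call:
arm_command(
  series=[
    [[3,0,1,0],[3,0,1,0],[3,0,1,0]],
  ],
)

```text
t: 5.55
tcp_pos: [0.4869, -0.03, 0.1509]
tool_rot: [-0.0, 0.707, -0.0, 0.707]
force: [-2.0, -0.2, 1.3]
finger_gap: -0.007
```

Call:
arm_command(
  series=[
    [[3,0,1,0],[3,0,1,0],[3,0,1,0]],
  ],
)

```text
t: 5.85
tcp_pos: [0.4895, -0.0299, 0.1419]
tool_rot: [-0.0, 0.708, 0.0, 0.707]
force: [-3.7, -0.1, 2.3]
finger_gap: -0.002
```

Call:
arm_command(
  series=[
    [[3,0,1,0],[3,0,1,0],[2,0,1,0]],
  ],
)

```text
t: 6.15
tcp_pos: [0.4916, -0.0299, 0.134]
tool_rot: [-0.0, 0.708, 0.0, 0.706]
force: [-7.0, -1.8, 7.1]
finger_gap: -0.001
```

Call:
arm_command(
  series=[
    [[3,0,1,0],[2,0,1,0],[3,0,2,0]],
  ],
)

```text
t: 6.45
tcp_pos: [0.494, -0.03, 0.1263]
tool_rot: [-0.0, 0.709, 0.0, 0.705]
force: [-10.8, -2.8, 11.4]
finger_gap: 0.002
```

Run:
```python
from station import status,snapshot
s=status.sense();print(s["tcp_pos"],s["force"],s["ft_torque"])
snapshot("side");s=status.sense();print(s["tcp_pos"],s["force"],s["ft_torque"])
```

```text
[ 0.49404933 -0.02997133  0.1262936 ] [-10.76581638  -2.76610468  11.42844832] [-0.43969178  1.65182259  0.01261323]
[ 0.49408992 -0.02998264  0.12589985] [-7.64467983 -2.15984307 10.54400623] [-0.33223946  1.43232883  0.03984784]
```

Call:
arm_command(
  series=[
    [[-2,0,-1,0],[-2,0,-1,0],[0,0,0,0]],
  ],
)

```text
t: 6.8
tcp_pos: [0.4927, -0.03, 0.1301]
tool_rot: [-0.0, 0.709, 0.0, 0.706]
force: [-7.2, -1.7, 7.5]
finger_gap: -0.003
```

Call:
arm_command(
  series=[
    [[-2,0,-1,0],[-2,0,-1,0],[0,0,0,0]],
  ],
)

```text
t: 7.1
tcp_pos: [0.4916, -0.0299, 0.1341]
tool_rot: [-0.0, 0.708, 0.0, 0.706]
force: [-5.3, 0.1, 5.6]
finger_gap: -0.0
```

Call:
arm_command(
  series=[
    [[-2,0,-1,0],[-2,0,-1,0],[0,0,0,0]],
  ],
)

```text
t: 7.4
tcp_pos: [0.4913, -0.0299, 0.1383]
tool_rot: [0.0, 0.707, -0.0, 0.707]
force: [-3.6, -0.2, 3.5]
finger_gap: 0.001
```

Call:
arm_command(
  series=[
    [[-2,0,-1,0],[-2,0,-1,0],[0,0,0,0]],
  ],
)

```text
t: 7.7
tcp_pos: [0.4903, -0.0302, 0.1425]
tool_rot: [-0.0, 0.706, -0.0, 0.708]
force: [0.2, 0.4, -0.4]
finger_gap: 0.004
```

The lever now holds itself with zero grip force at θ≈1.06. The peak reading was about 15 N moving and 13 N at rest, so it came on faster than planned. Next I'll lift off and go above the collar.

Call:
arm_command(
  series=[
    [[-30,0,-2,0],[-45,0,0,0],[-45,0,0,0],[-45,0,0,0],[-45,0,0,0],[-10,0,0,0],[0,0,0,0]],
  ],
  jaw=20,
)

```text
t: 8.4
tcp_pos: [0.4886, -0.0303, 0.3643]
tool_rot: [-0.001, 0.705, -0.001, 0.709]
force: [0.5, 0.6, -0.1]
finger_gap: 0.199
```

Run:
```python
from station import snapshot,status
import cv2,numpy as np
s=status.sense();print(s["t"],s["tcp_pos"],s["force"],s["finger_gap"])
f=lambda i:cv2.resize(i,None,fx=3,fy=3,interpolation=cv2.INTER_CUBIC)
a=snapshot("side")[:,:,::-1];b=snapshot("scene")[:,:,::-1]
cv2.imwrite("pics/c3.png",np.hstack([f(a[180:320,295:415]),f(b[170:310,220:360])]))
```

```text
8.4 [ 0.48857725 -0.03028847  0.36433473] [ 0.54028792  0.58617379 -0.10793538] 0.1986092319726081
```

View pics/c3.png

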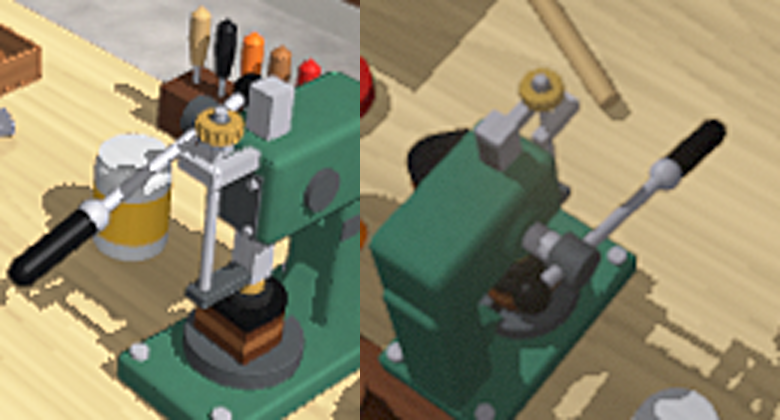

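The lever stayed down (grip end at side (18,275)) and the foot is on the heel. The collar is at side (220,128) and scene (542,88).

Run:
```python
from h import *
np.set_printoptions(precision=4,suppress=True)
S=lambda u,v:("side",295+u/3-.33,180+v/3-.33)
C=lambda u,v:("scene",220+(u-360)/3-.33,170+v/3-.33)
for n,a,b in [("gripend",S(17,275),C(716,126)),("ferrule",S(95,213),C(664,173)),("collar",S(220,128),C(541.5,88)),("rodtop",S(221,113),C(541,79))]:
    p,e=tri([ray(*a),ray(*b)]);print(n,p,e[0], "th",.6-np.arctan2(p[2]-.21,.666-p[0]))
```

```text
gripend [ 0.458  -0.0288  0.1473] 0.00021074607720283822 th 0.892691047958089
ferrule [ 0.5367 -0.0318  0.1723] 0.00024684849443072567 th 0.8835293318294593
collar [ 0.5787 -0.1189  0.2782] 0.00019450968042140787 th -0.06357937129137725
rodtop [ 0.5788 -0.1184  0.291 ] 0.0002787117027573964 th -0.14836116244783615
```

θ≈0.88 now. The collar has come down 35 mm with the rod, so its underside is about 0.270 and it needs about 15 mm more. The rod axis is at (0.579,-0.119), so I'll go above it.

Call:
arm_command(
  series=[
    [[0,-30,30,0],[0,-30,30,0],[0,-28,30,0],[0,0,0,0],[0,0,0,0],[0,0,0,0],[0,0,0,0]],
  ],
)

```text
t: 9.2
tcp_pos: [0.576, -0.1169, 0.3617]
tool_rot: [-0.0, 0.708, 0.001, 0.707]
force: [1.0, -0.0, 0.4]
finger_gap: 0.198
```

Run:
```python
from station import snapshot,status
import cv2
s=status.sense();print(s["t"],s["tcp_pos"],s["tool_rot"],s["force"],s["finger_gap"])
```

```text
9.2 [ 0.57595491 -0.11686992  0.36166026] [-3.86866402e-05  7.07598741e-01  5.71550580e-04  7.06614246e-01] [ 0.99157163 -0.01215498  0.43533495] 0.1981453392105639
```

Call:
arm_command(
  series=[
    [[20,-2,3,0],[20,0,0,0],[18,0,0,0],[0,0,0,0],[0,0,0,0]],
  ],
)

```text
t: 9.7
tcp_pos: [0.5798, -0.1194, 0.3047]
tool_rot: [-0.0, 0.707, 0.0, 0.707]
force: [-0.2, 0.3, -0.3]
finger_gap: 0.201
```

Run:
```python
from station import snapshot,status
import cv2,numpy as np
s=status.sense();print(s["t"],s["tcp_pos"],s["force"],s["finger_gap"])
f=lambda i:cv2.resize(i,None,fx=4,fy=4,interpolation=cv2.INTER_CUBIC)
a=snapshot("side")[:,:,::-1];b=snapshot("scene")[:,:,::-1]
cv2.imwrite("pics/c4.png",np.hstack([f(a[170:270,320:420]),f(b[140:240,235:335])]))
```

```text
9.7 [ 0.57975103 -0.11937652  0.30471139] [-0.16809949  0.26886221 -0.26633719] 0.2008477698984675
```

View pics/c4.png

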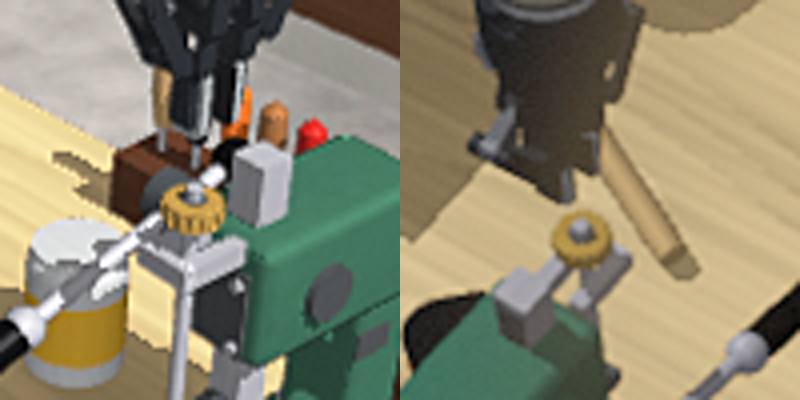

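Run:
```python
from h import *
for p in [(.5798,-.1194,.3047),(.5713,-.1194,.3065),(.5883,-.1194,.3065),(.579,-.119,.292),(.579,-.119,.284)]:
    u,v=proj("side",p);a,b=proj("scene",p);print(p,round((u-320+.4)*4),round((v-170+.4)*4),round((a-235+.4)*4+400),round((b-140+.4)*4))
```

```text
(0.5798, -0.1194, 0.3047) 199 170 577 212
(0.5713, -0.1194, 0.3065) 189 172 585 200
(0.5883, -0.1194, 0.3065) 210 162 568 220
(0.579, -0.119, 0.292) 196 190 580 224
(0.579, -0.119, 0.284) 195 202 581 232
```

Fingertips look 15 mm or so above the TCP height. I'll check the alignment over the rod with the wrist camera.

Run:
```python
from station import snapshot,status
import cv2
im=snapshot("wrist");cv2.imwrite("pics/w1.png",cv2.resize(im[200:480,160:480,::-1],None,fx=2,fy=2))
```

```text
(no output)
```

View pics/w1.png

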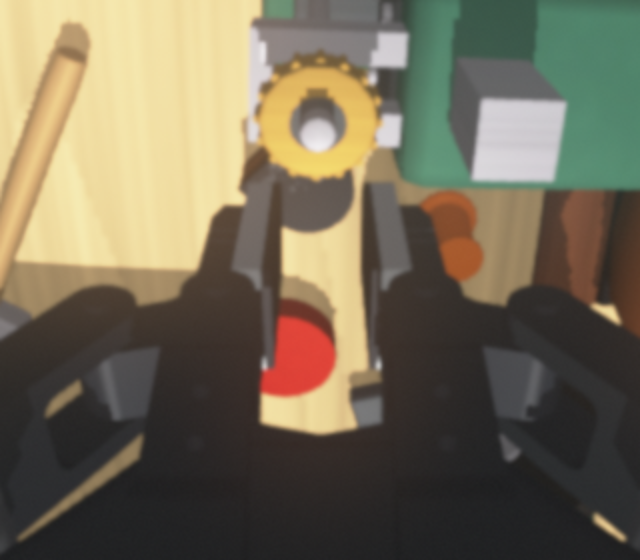

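The wrist view shows the fingers centred (column 321) on the collar (318,122), with a gap wide enough for the rod. I'll descend by feel.

Call:
arm_command(
  series=[
    [[6,0,0,0],[6,0,0,0],[0,0,0,0]],
  ],
)

```text
t: 10.15
tcp_pos: [0.5792, -0.1197, 0.291]
tool_rot: [0.0, 0.708, 0.0, 0.706]
force: [-0.1, -0.2, 0.3]
finger_gap: 0.197
```

Call:
arm_command(
  series=[
    [[3,0,0,0],[3,0,0,0],[0,0,0,0]],
  ],
)

```text
t: 10.45
tcp_pos: [0.5797, -0.1199, 0.2855]
tool_rot: [0.0, 0.707, 0.0, 0.707]
force: [-1.0, -0.4, 0.2]
finger_gap: 0.2
```

Call:
arm_command(
  series=[
    [[3,0,0,0],[2,0,0,0],[0,0,0,0]],
  ],
)

```text
t: 10.75
tcp_pos: [0.5798, -0.1199, 0.2807]
tool_rot: [0.0, 0.707, 0.0, 0.707]
force: [-0.9, 0.3, 0.1]
finger_gap: 0.198
```

Call:
arm_command(
  series=[
    [[2,0,0,0],[2,0,0,0]],
  ],
)

```text
t: 10.95
tcp_pos: [0.58, -0.12, 0.2771]
tool_rot: [-0.0, 0.707, -0.0, 0.707]
force: [-0.7, 0.1, -0.4]
finger_gap: 0.2
```

Call:
arm_command(
  series=[
    [[2,0,0,0],[2,0,0,0],[2,0,0,0]],
  ],
)

```text
t: 11.25
tcp_pos: [0.58, -0.1199, 0.2709]
tool_rot: [0.0, 0.707, 0.0, 0.707]
force: [-0.9, -0.2, -0.0]
finger_gap: 0.196
```

Call:
arm_command(
  series=[
    [[2,0,0,0],[2,0,0,0]],
  ],
)

```text
t: 11.45
tcp_pos: [0.58, -0.1199, 0.2669]
tool_rot: [-0.0, 0.707, 0.0, 0.707]
force: [-0.1, -0.2, -0.5]
finger_gap: 0.197
```

Run:
```python
from station import snapshot,status
import cv2,numpy as np
f=lambda i:cv2.resize(i,None,fx=4,fy=4,interpolation=cv2.INTER_CUBIC)
a=snapshot("side")[:,:,::-1];b=snapshot("scene")[:,:,::-1]
cv2.imwrite("pics/c5.png",np.hstack([f(a[170:270,320:420]),f(b[140:240,235:335])]))
```

```text
(no output)
```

View pics/c5.png

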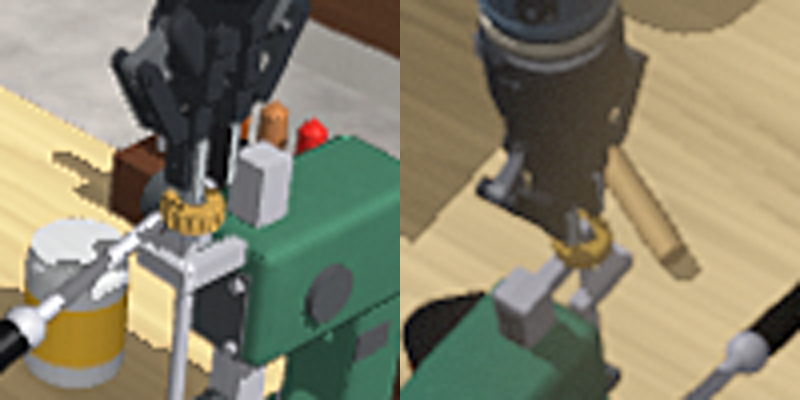

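The tips are now about at the collar's top (side (190,190)), straddling the rod. I'll push on down.

Call:
arm_command(
  series=[
    [[2,0,0,0],[2,0,0,0]],
  ],
)

```text
t: 11.75
tcp_pos: [0.5801, -0.12, 0.2631]
tool_rot: [-0.0, 0.707, -0.0, 0.707]
force: [0.1, 0.1, -0.2]
finger_gap: 0.197
```

Call:
arm_command(
  series=[
    [[2,0,0,0],[2,0,0,0]],
  ],
)

```text
t: 11.95
tcp_pos: [0.5799, -0.1199, 0.2589]
tool_rot: [-0.0, 0.707, 0.0, 0.707]
force: [-0.2, -0.7, -0.0]
finger_gap: 0.199
```

Call:
arm_command(
  series=[
    [[2,0,0,0],[1,0,0,0]],
  ],
)

```text
t: 12.15
tcp_pos: [0.58, -0.12, 0.2564]
tool_rot: [-0.0, 0.707, -0.0, 0.707]
force: [-0.4, -0.2, 3.9]
finger_gap: 0.203
```

Call:
arm_command(
  series=[
    [[2,0,0,0],[1,0,0,0]],
  ],
)

```text
t: 12.35
tcp_pos: [0.58, -0.12, 0.2534]
tool_rot: [-0.0, 0.707, -0.0, 0.707]
force: [-1.0, 1.3, 4.6]
finger_gap: 0.199
```

Contact: the collar is sliding at about 4 N. I'll push until the force jumps.

Call:
arm_command(
  series=[
    [[2,0,0,0],[2,0,0,0]],
  ],
)

```text
t: 12.55
tcp_pos: [0.58, -0.12, 0.2492]
tool_rot: [-0.0, 0.707, -0.0, 0.707]
force: [-0.3, 0.3, 3.9]
finger_gap: 0.198
```

Call:
arm_command(
  series=[
    [[2,0,0,0],[1,0,0,0]],
  ],
)

```text
t: 12.75
tcp_pos: [0.58, -0.12, 0.2458]
tool_rot: [0.0, 0.707, 0.0, 0.707]
force: [-0.1, 0.2, 4.6]
finger_gap: 0.197
```

Call:
arm_command(
  series=[
    [[1.5,0,0,0]],
  ],
)

```text
t: 12.85
tcp_pos: [0.58, -0.12, 0.2445]
tool_rot: [-0.0, 0.707, 0.0, 0.707]
force: [0.1, 0.4, 3.2]
finger_gap: 0.203
```

Call:
arm_command(
  series=[
    [[1.5,0,0,0]],
  ],
)

```text
t: 12.95
tcp_pos: [0.58, -0.1199, 0.243]
tool_rot: [0.0, 0.707, 0.0, 0.707]
force: [-1.2, -0.3, 4.0]
finger_gap: 0.199
```

Call:
arm_command(
  series=[
    [[1,0,0,0],[1,0,0,0]],
  ],
)

```text
t: 13.15
tcp_pos: [0.58, -0.12, 0.2411]
tool_rot: [0.0, 0.707, -0.0, 0.707]
force: [-1.7, 0.7, 12.0]
finger_gap: 0.2
```

Call:
arm_command(
  series=[
    [[1,0,0,0]],
  ],
)

```text
t: 13.25
tcp_pos: [0.58, -0.12, 0.241]
tool_rot: [-0.0, 0.707, -0.0, 0.707]
force: [-3.7, 1.3, 12.2]
finger_gap: 0.2
```

Call:
arm_command(
  series=[
    [[1,0,0,0]],
  ],
)

```text
t: 13.35
tcp_pos: [0.5801, -0.12, 0.241]
tool_rot: [-0.0, 0.707, -0.0, 0.707]
force: [-4.7, 1.2, 16.1]
finger_gap: 0.201
```

There is a hard stop after about 15.5 mm of slide, matching the 15 mm expected. I'll retract and look.

Call:
arm_command(
  series=[
    [[-5,0,0,0],[-15,0,0,0],[-30,0,0,0],[-45,0,0,0],[-40,0,0,0],[0,45,-30,0],[0,45,-30,0],[0,45,0,0],[0,0,0,0],[0,0,0,0]],
  ],
)

```text
t: 14.35
tcp_pos: [0.5245, 0.009, 0.3738]
tool_rot: [-0.001, 0.707, 0.001, 0.707]
force: [-0.5, -0.2, -0.0]
finger_gap: 0.201
```

Run:
```python
from station import snapshot,status
import cv2,numpy as np
s=status.sense();print(s["t"],s["tcp_pos"],s["force"],s["finger_gap"])
f=lambda i:cv2.resize(i,None,fx=3,fy=3,interpolation=cv2.INTER_CUBIC)
a=snapshot("side")[:,:,::-1];b=snapshot("scene")[:,:,::-1]
cv2.imwrite("pics/c6.png",np.hstack([f(a[180:320,295:415]),f(b[170:310,220:360])]))
```

```text
14.35 [0.52450991 0.0089876  0.37380299] [-0.53457913 -0.18097935 -0.03318417] 0.20146655685605355
```

View pics/c6.png

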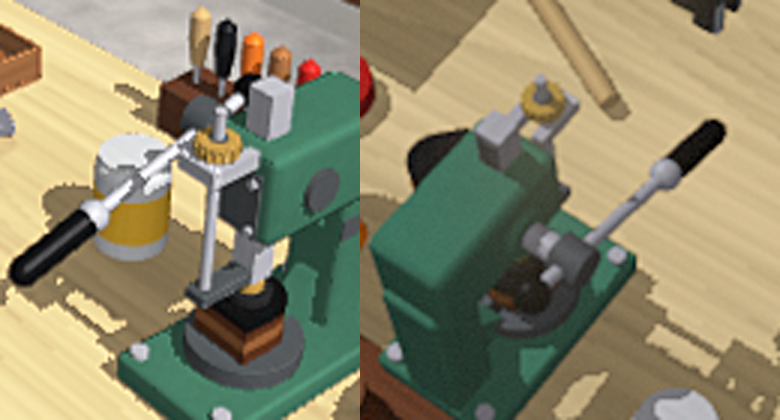

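The collar now sits on the lug (side (218,147), scene (543,100)), with the rod sticking out above it. The lever and heel look the same as before the collar push.

Run:
```python
from h import *
from station import ticket
S=lambda u,v:("side",295+u/3-.33,180+v/3-.33)
C=lambda u,v:("scene",220+(u-360)/3-.33,170+v/3-.33)
print(tri([ray(*S(218,147)),ray(*C(543,100))]))
print(ticket.sign_off())
```

```text
(array([ 0.57856376, -0.11892242,  0.26153385]), [np.float64(0.00013086290006883485), np.float64(0.0001308629000686975)])
the job is handed in; nothing more can be done
None
```

The job is handed in: the lever is down, the foot is on the heel and the collar rests on the lug. However, I pressed harder than planned and may have gone over the limit.

- **Lever:** I pressed it until the heel firmed up. The grip force rose faster than I expected in the last two steps, from about 9 N to a single reading of about 15 N while moving. It was about 13 N at rest, and I then backed off. The peak is above the 6 to 12 N firm band and sits right at the 15 N "too hard" limit, within roughly 1 N of noise. I can't rule out that it went slightly over.
- **After letting go:** The lever settled to about 0.88 rad and stayed there, unchanged in the later pictures, with the foot still on the heel. I did not measure how firmly the foot still holds the heel after the lever settled.
- **Collar:** I pushed it down at about 4 N for about 15.5 mm until it stopped hard. The push reached about 16 N against the lug. A last two-view measurement puts its mid-height at 0.2615 m, against 0.262 m expected on the lug.
- **Other things:** I felt no contact with anything else, and nothing else near the press looked moved. The clock stood at about 14.5 s of the 51 s allowed, with the arm clear.

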